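# Charge the milling-ball carousel and lock it with its retaining bar

### The job

On the loading station, turn the carousel by its black post until the blue compartment is squarely under the chute, then lift the red handle of the steel tray so that all three white balls roll down the chute into the blue compartment, without touching the balls, and let the tray back down to its rest. Then take the aluminium retaining bar by its orange grip and lay it gently, not dropped, grip upwards, across the carousel so that it lies level and centred in both saddles. Leave the bottle, the beaker and the jar alone.

Things in the scene. Friction and masses are not known exactly. Their poses are not given: they have to be found in the camera images.
- station: The fixed loading station: a white plate 360 x 410 mm, 12 mm thick, with carousel, two saddles, chute and tray. Origin: on the carousel axis at bench height. Its x runs from saddle to saddle, its -y points from the axis towards chute and tray, z up. The saddles stand at x = +-150 mm, y = 0.
- saddle_a (a point): Middle of the seat of the dark steel saddle at the station's -x side (18 mm long in x), 85 mm above the bench. Its two cheeks rise 23 mm above the seat and lean outwards: 33 mm apart at the seat, 43 mm at the top, 55 mm over the outside.
- saddle_b (a point): The same on the other saddle, at the station's +x side, 300 mm away.
- carousel (a joint): Angle of the carousel about its vertical axis, rad, growing counter-clockwise from above. 0 = blue compartment exactly under the chute. It starts between 0.7 and 1.9, can turn from -3.1 to 3.1, moves freely with light friction (under 0.1 N m) and stays where it is left.
- carousel_axis (a point): On the carousel's axis, top of its steel hub (68 mm across), 78 mm above the bench. The carousel: round bin 220 mm across, four quarter compartments (blue, yellow, white, green), wall tops 73 mm above the bench. Four dark pins 13 mm high on the hub, in two pairs 37 mm apart (clear): with blue under the chute the bar drops between the pairs and locks the carousel.
- blue_pocket (a point): Middle of the floor of the blue compartment, 70 mm from the carousel's axis, 34 mm above the bench. The compartment reaches from 34 to 104 mm from the axis and 45 degrees either side, and is 39 mm deep.
- post_top (a point): Top centre of the black upright post (16 mm diameter, free for the upper 50 mm, top 125 mm above the bench) on the carousel's rim, 104 mm from the axis, straight opposite the blue compartment. Round, so it may turn between the fingers.
- chute_outlet (a point): Point under the chute's mouth, 85 mm high, 70 mm from the carousel's axis along the station's -y; the blue pocket must be straight below it. The chute is 78 mm wide (102 over its legs), from its clear front plate 53 mm from the axis to y = -144 mm of the station, its top 134 mm above the bench; then comes the tray.
- tray (a joint): Lift angle of the steel tray, rad: 0 = at rest (it leans back 0.1 rad so that the balls stay), grows as the handle is lifted, stop at 0.9. The balls roll out above about 0.2; 0.5 empties it surely. The tray (0.18 kg) sinks back to rest by its own weight when let go.
- tray_hinge (a point): Middle of the tray's mouth edge, on its hinge axis, which is level and parallel to the station's x; 113 mm above the bench, 140 mm from the carousel's axis along the station's -y. The tray is 72 mm wide and 120 mm long, with walls 26 mm high above its floor.
- tray_handle (a point): Grip point on the centre line of the red round handle (18 mm diameter, 58 mm long) sticking out of the tray's outer end, away from the carousel: 32 mm outside the end wall, 152 mm from the hinge along the tray, 12 mm above its floor plane. Squeezed from above across its sides (along the station's x) it pivots between the fingers as it is lifted in its arc.
- bar: Aluminium retaining bar 340 x 24 x 12 mm, 0.2 to 0.4 kg, lying on the bench, grip up. Origin: middle of its underside; x along it, y across, z up. Orange grip block on its middle: 50 mm long (x), 20 mm wide (y), 12 to 44 mm above the underside. In place its underside is 85 mm above the bench, its middle over the carousel's axis; either end to either saddle.
- ball0: White ceramic milling ball, 20 mm diameter, 25 g, one of three lying at the back of the tray at the start. Origin: its centre.
- ball1: White ceramic milling ball, 20 mm diameter, 25 g, one of three lying at the back of the tray at the start. Origin: its centre.
- ball2: White ceramic milling ball, 20 mm diameter, 25 g, one of three lying at the back of the tray at the start. Origin: its centre.
- reagent_bottle: Bystander: amber bottle with blue cap, 64 mm across, about 150 mm high, upright on the bench. Origin: centre of its underside.
- beaker: Bystander: glass beaker, 68 mm across, 85 mm high. Origin: centre of its underside.
- sample_jar: Bystander: white jar with red lid, 60 mm across, about 80 mm high. Origin: centre of its underside.

How it is judged:
By the outcome, as a careful person would: the job done as asked, in the order asked, and still so for the second after the job is handed in, with the robot touching nothing.
It also fails if it takes over 67 s, if anything falls off the work surface, if the arm or the gripper's body presses on something with over 40 N, if the wrist force passes 120 N, or if a joint passes its speed limit or range.

### The arm

A 7-joint arm with a two-finger parallel gripper is mounted at the origin on the work surface. World frame = base frame: x ahead of the robot, y to its left, z up, the work surface at z = 0. Lengths are in m, angles in rad, forces in N, time in s.
With the tool pointing down it reaches from about 0.425 to 0.875 m from the base axis. Payload 4.7 kg.
Tool frame: the origin (TCP) lies at the very end of the fingers, on their centre line; the grasp point (between the pads) lies 19 mm behind it; z points along the fingers, y is the direction in which the jaws open and shut (so a half turn about z gives the same grasp; the last joint's range is limited). The gripper opens to 87 mm and grips with 3 to 60 N. Pads are 19 mm wide; open, the fingers measure 117 mm over their backs; the gripper's body (75 mm by 190 mm) begins 51 mm behind the grasp point.
Start: joints at [1.363, 0.321, -0.07, 1.45, 0.023, 1.371, -0.057], TCP at [0.143, -0.634, 0.223] pointing down, gripper open.
Joint ranges: [-2.86, 2.86], [-0.3, 2.09], [-1.38, 1.24], [0.06, 2.45], [-1.56, 4.7], [0.09, 2.05], [-2.69, 2.69]. Speed limits (rad/s): [2.57, 2.57, 3.14, 3.14, 3.14, 3.14, 3.14].

### API

Orientations are given as a rotation vector (axis times angle).
In Python, from bench import ctrl gives the robot as it stands. The module is installed in compiled form; this text tells all that it offers.
- The arm moves only by the tool move_arm, never from a script. Its arguments are lists of equal length, an entry for each row: "dp": the shift along the tool's x, y, z in units of 30 mm (1.0 is 30 mm), a list of three; "turn": the turn about the tool's z in units of 5 degrees (1.0 is 5 degrees); "jaw": the opening, from -1 (shut) to 1 (fully open). A call has 1 to 5 rows; each row is the pose to reach, as a shift and turn from the pose commanded when the call began, along the tool's axes at that moment; what a row does not reach only later rows make up. A row lasts 1/10 s, in which the tool goes at most 50 mm and 8.59 degrees, less where a joint would pass 70% of its speed; a pose out of reach is approached as far as the arm can. A call with a gripper value outside its range is refused whole. The fingers move at their own pace and stop on an object; "grip_force" is the grip in N (left out, the last holds). Time passes only in rows, so rows that repeat a pose let the fingers close. It gives the time, the measured TCP pose, the force and the opening at its end, in the units of the state.
- ctrl.get_state(): the state, without advancing time (a new reading comes with each control period).
- ctrl.get_image(name): name is "side" or "top"; returns the picture (480x640x3 uint8, red, green, blue); there is no depth.
- ctrl.camera_info(name): a dict with "intrinsics" (3x3 intrinsics, pixels), "dist" ([k1, k2, p1, p2, k3] as OpenCV has them; the pictures are not rectified), "extrinsics" (4x4, takes a point from world to camera coordinates). Camera axes: x right, y up, looking along -z (the intrinsics and any distortion apply to the point x, -y, -z); pixel columns grow to the right and rows downward; lengths in m; the calibration is good to about 2 mm. A picture is of the moment at which its call begins. camera_info takes no time and is no camera call.
- ctrl.close_job(): hands the job in, once; it reports no verdict.
Trained networks look in the newest picture that a camera, given by its name, has taken for a name from the list of things; names that differ only in an ending like _2 or _b are one class to them, and where a whole thing is asked for, a point or a joint stands for the part that bears it (a point fixed in the world has none). Each returns a list of dicts, best first, with "confidence" (0 to 1); they miss things now and then, are a little off and sometimes report something else, mostly with a low value. They report only what shows in the picture. A call takes as long as a camera call.
- ctrl.look_for(camera, target): "rect" ([centre column, centre row, width, height] in pixels, round what is visible of it).
- ctrl.masks_of(camera, target): "region" (480x640 bool, what is visible of it) and "rect" ([centre column, centre row, width, height] in pixels, round what is visible of it).
The state is a dict: "time": time; "joint_positions": joint angles; "qd": joint speeds; "joint_torque": joint torques, N m; "position": TCP position; "tool_rot": TCP orientation; "ft_force": force on the tool from outside, world axes, zero at the start; "torque": the same for the moment, N m; "grip_width": opening from 0.0 (shut) to 1.0 (fully open).
Only numpy, scipy, OpenCV 4.12 (cv2) and the standard library are available. Lean on these libraries where they do the work, as an engineer would, in place of code of your own. Each camera call takes 0.05 s, during which the arm holds its last target. There are 200 camera calls.

## Working session

There is one attempt and no reset: what is moved stays moved. The work goes in short steps, Python scripts to look and compute and a tool call to move; the robot and the scene stay as the last step left them, time stands still between calls to the robot, and variables do not carry over. Pictures are saved under pics/ and viewed, about 8 in all and at most 12, crops included, and the job is handed in when it is done.

Besides the shell and the picture viewer there is one more tool, called by a JSON object that holds its "method" and its "body", one argument or row to a line. move_arm: Moves the arm, as the interface text tells. Its arguments: {"type":"object","properties":{"dp":{"type":"array","items":{"type":"array","items":{"type":"number"}}},"turn":{"type":"array","items":{"type":"number"}},"jaw":{"type":"array","items":{"type":"number"}},"grip_force":{"type":"number"}},"required":["dp","turn","jaw"]}

```bash
mkdir -p pics; cat > h.py <<'E'
import numpy as np, cv2
from bench import ctrl
from scipy.spatial.transform import Rotation as R
def cam(n):
    c=ctrl.camera_info(n); return np.array(c["intrinsics"],float),np.array(c["dist"],float),np.array(c["extrinsics"],float)
F=np.diag([1,-1,-1.])
def proj(n,P):
    K,d,E=cam(n); P=np.atleast_2d(P); 
    Rm=F@E[:3,:3]; t=F@E[:3,3]
    return cv2.projectPoints(P.astype(float),cv2.Rodrigues(Rm)[0],t,K,d)[0].reshape(-1,2)
def back(n,uv,z):
    K,d,E=cam(n); uv=np.array(uv,float).reshape(-1,1,2)
    q=cv2.undistortPoints(uv,K,d).reshape(-1,2); q=np.c_[q,np.ones(len(q))]
    Rm=F@E[:3,:3]; t=F@E[:3,3]; D=q@Rm; C=-Rm.T@t
    return C+D*((z-C[2])/D[:,2])[:,None]
def save(n,f,box=None,s=1):
    im=ctrl.get_image(n)[...,::-1]
    if box: im=im[box[1]:box[3],box[0]:box[2]]
    cv2.imwrite('pics/'+f,cv2.resize(im,None,fx=s,fy=s,interpolation=cv2.INTER_CUBIC))
E
python3 - <<'E'
from h import *
np.set_printoptions(precision=3,suppress=True)
for n in("top","side"):
    save(n,n+'0.png'); K,d,E=cam(n); print(n,-E[:3,:3].T@E[:3,3],K[0,0],d)
    for t in["carousel","carousel_axis","blue_pocket","post_top","tray","tray_handle","saddle_a","bar","ball0","chute_outlet","tray_hinge","reagent_bottle","beaker","sample_jar","station"]:
        print(t,[(np.round(r["rect"]).astype(int).tolist(),round(r["confidence"],2)) for r in ctrl.look_for(n,t)][:4])
s=ctrl.get_state();print(s)
E
```

```text
top [ 0.387 -0.049  1.352] 574.2304375492006 [0.062 0.    0.    0.    0.   ]
carousel [([298, 273, 94, 101], 0.8)]
carousel_axis [([298, 271, 94, 96], 0.65), ([411, 262, 4, 13], 0.62)]
blue_pocket [([297, 271, 95, 103], 0.71)]
post_top [([297, 273, 94, 103], 0.59), ([345, 275, 199, 163], 0.27)]
tray [([403, 264, 78, 41], 0.8)]
tray_handle []
saddle_a [([345, 277, 197, 161], 0.87)]
bar [([159, 270, 27, 142], 0.64)]
ball0 [([409, 272, 4, 6], 0.65), ([490, 263, 41, 30], 0.43), ([412, 263, 3, 11], 0.39)]
chute_outlet [([344, 274, 198, 158], 0.97), ([410, 254, 10, 8], 0.65)]
tray_hinge [([343, 276, 195, 164], 0.74), ([404, 265, 85, 37], 0.65), ([296, 272, 95, 98], 0.15)]
reagent_bottle [([498, 318, 43, 23], 0.56)]
beaker [([490, 262, 39, 31], 0.84), ([498, 319, 43, 25], 0.62), ([345, 275, 201, 156], 0.61)]
sample_jar [([497, 215, 31, 29], 0.66), ([496, 318, 44, 26], 0.28)]
station [([345, 275, 201, 163], 0.85)]
side [ 0.371 -0.873  1.007] 566.5507087774652 [-0.111  0.     0.     0.     0.   ]
carousel [([288, 257, 102, 83], 0.86)]
carousel_axis [([291, 256, 97, 85], 0.6)]
blue_pocket [([2
[... 509 characters left out ...]
ottle [([287, 436, 37, 63], 0.65)]
beaker [([356, 417, 38, 48], 0.97)]
sample_jar [([415, 419, 33, 45], 0.85), ([288, 254, 99, 84], 0.5)]
station [([286, 437, 39, 60], 0.69), ([307, 301, 202, 173], 0.63), ([288, 255, 98, 81], 0.2)]
{'time': 1.6, 'joint_positions': array([ 1.363,  0.321, -0.07 ,  1.45 ,  0.023,  1.371, -0.057]), 'qd': array([-0.002, -0.002, -0.001, -0.   ,  0.001, -0.   ,  0.001]), 'joint_torque': array([  0.   , -49.109,  -0.403, -31.276,  -0.064,   0.034,   0.   ]), 'position': array([ 0.143, -0.634,  0.223]), 'tool_rot': array([ 3.122,  0.348, -0.   ]), 'ft_force': array([-0.026,  0.326,  0.876]), 'torque': array([-0.041,  0.062,  0.007]), 'grip_width': 1.0032672607125053}
```

View pics/top0.png

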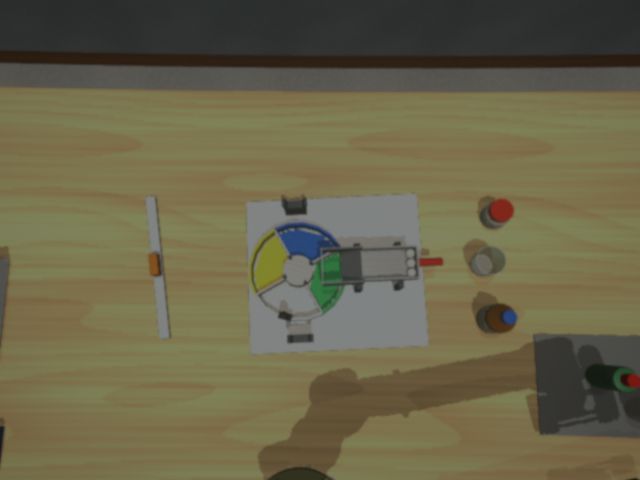

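View pics/side0.png

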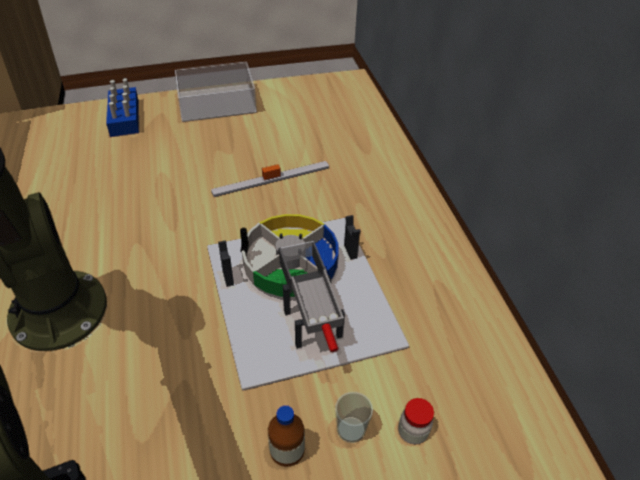

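The top view shows the station with the bar lying to its left (155,267), the blue compartment near (312,243) and the post at (285,316). The tray handle is at (430,262), and the bystanders are on the right at columns ~495. Next I'll take a closer measurement.

```bash
python3 - <<'E'
from h import *
np.set_printoptions(precision=4,suppress=True)
def quad(m):
    c=max(cv2.findContours(m.astype(np.uint8),0,2)[0],key=cv2.contourArea); h=cv2.convexHull(c); return cv2.approxPolyDP(h,6,True).reshape(-1,2)
for n in("top","side"):
    im=ctrl.get_image(n); hsv=cv2.cvtColor(im,cv2.COLOR_RGB2HSV)
    m=ctrl.masks_of(n,"station")
    for r in m[:2]:
        q=quad(r["region"]); print(n,"station",round(r["confidence"],2),q.tolist(),back(n,q,.012)[:,:2].tolist())
    m=ctrl.masks_of(n,"bar")
    for r in m[:1]:
        q=quad(r["region"]);print(n,"bar",round(r["confidence"],2),q.tolist(),back(n,q,.012)[:,:2].tolist())
    def cc(lo,hi,z,nm):
        k=cv2.inRange(hsv,lo,hi); N,l,s,c=cv2.connectedComponentsWithStats(k)
        for i in range(1,N):
            if s[i,4]>25: print(n,nm,s[i].tolist(),c[i],back(n,c[i],z)[0])
    cc((5,190,90),(14,255,255),.044,"orange?")
    cc((0,190,90),(4,255,255),.105,"red")
    cc((108,150,60),(125,255,255),.034,"blue")
    cc((0,0,0),(180,255,45),.1,"dark") if n=="top" else None
save("top","t1.png",(235,185,455,365),3.6)
save("side","s1.png",(200,200,420,390),3.6)
E
```

```text
top station 0.73 [[152, 196], [169, 327], [163, 338], [148, 259]] [[0.721576632721127, 0.3644662435509191], [0.4118520737141994, 0.3068440448522363], [0.3868426169885957, 0.31907141322245597], [0.5693753367094115, 0.3649387853980933]]
top station 0.68 [[416, 196], [441, 261], [427, 344], [251, 351], [247, 203]] [[0.7277390864742392, -0.26689688411196116], [0.5717535678518375, -0.322577671059748], [0.38017921606113375, -0.2858437844913223], [0.35923843431008884, 0.11634929789680791], [0.7069295528938173, 0.13694104536157775]]
top bar 0.7 [[149, 196], [157, 202], [165, 338], [158, 335], [147, 258]] [[0.7214898983503419, 0.37159601561116506], [0.7069985845850161, 0.3517632896767953], [0.38687343953555015, 0.3145046368688631], [0.3935414375402511, 0.3309099727492302], [0.571724324223038, 0.3674183331208218]]
top red [491, 200, 21, 21, 334] [501.018  210.0449] [ 0.6736 -0.437   0.105 ]
top red [426, 260, 16, 4, 39] [434.5641 261.3846] [ 0.5579 -0.2896  0.105 ]
top red [628, 375, 12, 12, 121] [633.6198 380.5372] [ 0.3151 -0.6891  0.105 ]
top blue [306, 225, 29, 17, 37] [320.9459 231.1892] 
[... 1613 characters left out ...]
426, -0.24846124725288554], [0.5342291710415772, -0.18740974103479058]]
side orange? [262, 165, 18, 8, 85] [270.5294 168.6353] [0.555  0.3369 0.044 ]
side orange? [274, 428, 14, 15, 133] [280.1504 435.5489] [ 0.4329 -0.4204  0.044 ]
side red [322, 324, 15, 27, 204] [329.1078 336.4608] [ 0.5599 -0.2715  0.105 ]
side red [405, 398, 29, 27, 599] [418.9316 411.3856] [ 0.6731 -0.4606  0.105 ]
side blue [107, 88, 30, 47, 699] [123.5622 112.3419] [0.1558 0.7337 0.034 ]
side blue [316, 226, 22, 45, 491] [327.2444 249.0489] [0.6332 0.019  0.034 ]
side blue [307, 256, 9, 8, 34] [311.3235 259.1765] [ 0.5888 -0.0045  0.034 ]
side blue [277, 406, 17, 18, 228] [284.6535 414.4298] [ 0.4499 -0.3762  0.034 ]
```

View pics/t1.png

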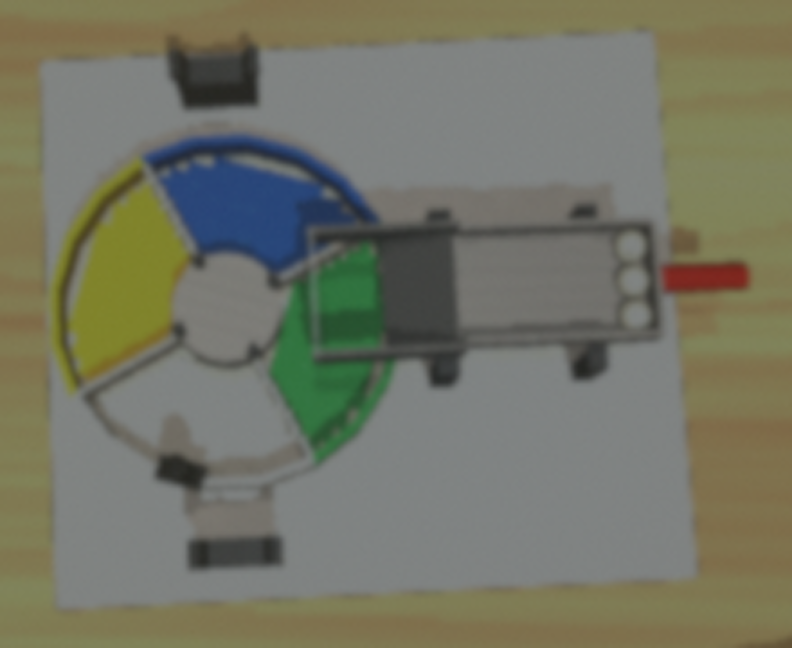

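View pics/s1.png

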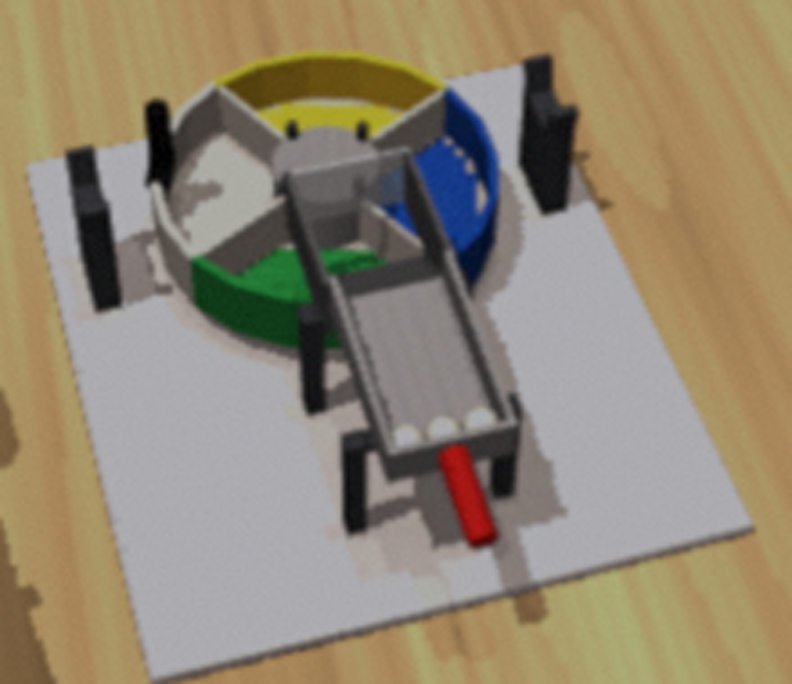

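The crops show the plate corners, saddles, hub, chute and red handle clearly, and the post sits at about (181,470) in the top crop. I'll fit the station pose to these points together.

```bash
cat > fit.py <<'E'
from h import *
from scipy.optimize import least_squares
np.set_printoptions(precision=4,suppress=True)
T=lambda a:[235+a[0]/3.6,185+a[1]/3.6]
S=lambda a:[200+a[0]/3.6,200+a[1]/3.6]
# station pts (mm), pixel ; 'P' = plate far y param
obs=[("top",(180,'p',12),T((40,60))),("top",(180,'m',12),T((652,30))),("top",(-180,'m',12),T((697,578))),("top",(-180,'p',12),T((57,607))),
("top",(-159,27.5,108),T((189,569))),("top",(-159,-27.5,108),T((283,566))),("top",(-141,27.5,108),T((189,540))),("top",(-141,-27.5,108),T((283,536))),
("top",(0,0,78),T((231,307))),("top",(0,-321,107),T((748,277))),
("top",(42,-53,134),T((309,228))),("top",(-42,-53,134),T((314,359))),
("side",(-180,'p',12),S((27,163))),("side",(180,'m',12),S((752,525))),("side",(-180,'m',12),S((152,680))),
("side",(0,0,78),S((327,163)))]
def res(p,full=False):
    x,y,a,y0=p; c,s=np.cos(a),np.sin(a); out=[]
    for n,P,uv in obs:
        Y={'p':y0,'m':y0-.41}.get(P[1]) if isinstance(P[1],str) else P[1]/1e3
        X=P[0]/1e3; w=[x+c*X-s*Y,y+s*X+c*Y,P[2]/1e3]
        out.append(proj(n,w)[0]-uv)
    out=np.array(out); return out if full else out.ravel()
r=least_squares(res,[.55,.01,.05,.12],loss="soft_l1")
print(r.x); print(res(r.x,True))
x,y,a,y0=r.x;st=lambda X,Y:np.array([x+np.cos(a)*X-np.sin(a)*Y,y+np.sin(a)*X+np.cos(a)*Y])
print("handle",st(0,-.2925),"saddles",st(-.15,0),st(.15,0))
pt=back("top",T((178,466)),.125)[0,:2]; d=pt-[x,y]; ps=np.hypot(*d); print("post",pt,ps,"angle",np.arctan2(d[1],d[0])-a-np.pi/2)
pt=back("side",S((157,105)),.125)[0,:2]; d=pt-[x,y]; ps=np.hypot(*d); print("post side",pt,ps,"angle",np.arctan2(d[1],d[0])-a-np.pi/2)
E
python3 fit.py
python3 - <<'E'
from h import *
im=ctrl.get_image("top")[...,::-1]
a=cv2.resize(im[185:350,125:195],None,fx=4,fy=4,interpolation=2)
im=ctrl.get_image("side")[...,::-1]
b=cv2.resize(im[150:205,200:340],None,fx=3.4,fy=3.4,interpolation=2)
o=np.zeros((600,790,3),np.uint8); o[:min(600,a.shape[0]),:280]=a[:600]; o[:b.shape[0],290:290+b.shape[1]]=b; cv2.imwrite('pics/bar.png',o); cv2.imwrite
E
```

```text
[0.5388 0.009  0.0612 0.1197]
[[-0.1061 -0.413 ]
 [ 1.0482 -0.7971]
 [ 1.0468 -0.066 ]
 [-0.4187  0.6766]
 [ 0.2498  0.0731]
 [-0.086  -0.3987]
 [-0.0857 -0.4402]
 [-0.4915 -0.63  ]
 [-1.1558 -0.2369]
 [ 2.0405 -0.8204]
 [-0.163  -2.0456]
 [ 0.4398  0.5693]
 [-2.1039 -0.3249]
 [-0.3296 -0.2508]
 [-2.24   -0.0518]
 [-1.9714  0.0851]]
handle [ 0.5567 -0.2829] saddles [ 0.3891 -0.0002] [0.6886 0.0182]
post [0.4382 0.034 ] 0.10365199141741217 angle 1.2662471979328926
post side [0.4423 0.0354] 0.10013319851191799 angle 1.242938234283812
```

View pics/bar.png

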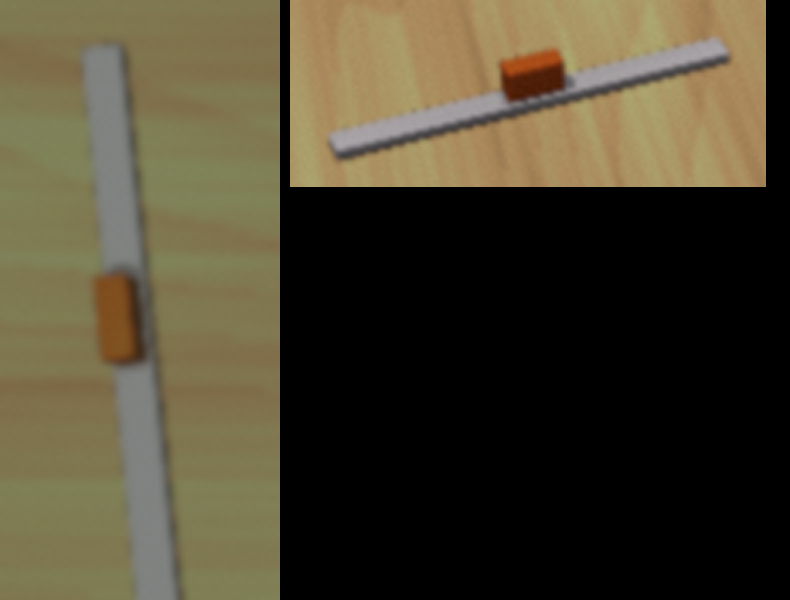

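The bar crop shows the orange grip's top centred near pixel (154.6,264.5), with the bar yawed about +0.095 rad. Now I'll move off: first a transit towards the station, aligning the tool with it.

{"method": "move_arm", "body": {
  "dp": [
    [1.15,-0.88,0],
    [2.3,-1.77,0],
    [3.45,-2.65,0],
    [4.6,-3.54,0],
    [5.73,-4.42,0]
  ],
  "turn": [0,0,0,0,0],
  "jaw": [0,-0.2,-0.2,-0.2,-0.2],
  "grip_force": 10
}}

```text
time: 2.6
position: [0.2825, -0.4655, 0.2228]
tool_rot: [3.122, 0.348, 0.0]
ft_force: [-0.0, -0.6, 0.8]
grip_width: 0.632
```

{"method": "move_arm", "body": {
  "dp": [
    [1.15,-0.88,0],
    [2.3,-1.77,0],
    [3.45,-2.65,0],
    [4.6,-3.54,0],
    [5.73,-4.42,0]
  ],
  "turn": [0.4,0.8,1.2,1.5,1.85],
  "jaw": [-0.2,-0.2,-0.2,-0.2,-0.2]
}}

```text
time: 3.1
position: [0.421, -0.2983, 0.2229]
tool_rot: [3.139, 0.093, 0.001]
ft_force: [1.5, -0.3, -0.2]
grip_width: 0.402
```

```bash
sed -i 's/(0,-321,107)/(0,-318,107)/' fit.py; python3 fit.py | sed -n '1p;/handle/,$p'; cat >> h.py <<'E'
def go(x,y,z,yaw=None):
    s=ctrl.get_state(); M=R.from_rotvec(s["tool_rot"]).as_matrix(); p=s["position"]
    cy=np.arctan2(M[1,0],M[0,0]); d=M.T@(np.array([x,y,z])-p)/.03
    print("t",round(s["time"],2),"pos",p.round(4),"yaw",round(cy,4),"tilt",M[2,2].round(5),"dp",d.round(3),"turn",None if yaw is None else round(np.degrees((cy-yaw+np.pi)%(2*np.pi)-np.pi)/5,3),"F",s["ft_force"].round(1),"w",round(s["grip_width"],3),"q",s["joint_positions"].round(2))
E
python3 - <<'E'
from h import *
go(.4382,.034,.2,.0612)
g=back("top",[[154.6,264.5]],.044);print("grip",g); e=back("top",[[151,196.3],[164.5,338]],.012);print(e,np.arctan2(*(e[0]-e[1])[[1,0]]),np.linalg.norm(e[0]-e[1]),e.mean(0))
E
```

```text
[0.5389 0.0089 0.061  0.1198]
handle [ 0.5567 -0.2831] saddles [ 0.3891 -0.0003] [0.6886 0.018 ]
post [0.4382 0.034 ] 0.1037029463684201 angle 1.265286015263316
post side [0.4423 0.0354] 0.10018685561260406 angle 1.2419497823072412
t 3.1 pos [ 0.421  -0.2983  0.2229] yaw 0.0592 tilt -1.0 dp [  1.228 -11.022   0.755] turn -0.023 F [ 1.5 -0.3 -0.2] w 0.402 q [ 0.94  0.05 -0.38  1.77  0.02  1.32 -0.96]
grip [[0.55245391 0.33926102 0.044     ]]
[[0.72081073 0.36680139 0.012     ]
 [0.3868657  0.31564644 0.012     ]] 0.1520021923040827 0.3378403591762835 [0.55383822 0.34122391 0.012     ]
```

{"method": "move_arm", "body": {
  "dp": [
    [0.15,-1.4,0],
    [0.3,-2.8,0.2],
    [0.46,-4.2,0.4],
    [0.61,-5.6,0.6],
    [0.77,-7.0,0.75]
  ],
  "turn": [0,0,0,0,0],
  "jaw": [-0.2,-0.2,-0.2,-0.2,-0.2]
}}

```text
time: 3.6
position: [0.4302, -0.0871, 0.1999]
tool_rot: [3.139, 0.095, 0.0]
ft_force: [-0.2, -0.6, 0.7]
grip_width: 0.396
```

{"method": "move_arm", "body": {
  "dp": [
    [0.15,-1.4,0],
    [0.3,-2.8,0],
    [0.46,-4.02,0],
    [0.46,-4.02,0],
    [0.46,-4.02,0]
  ],
  "turn": [0,0,0,0,0],
  "jaw": [-0.2,-0.2,-0.2,-0.2,-0.2]
}}

```text
time: 4.1
position: [0.4369, 0.033, 0.2002]
tool_rot: [3.139, 0.098, 0.001]
ft_force: [0.2, -0.8, -1.0]
grip_width: 0.401
```

```bash
python3 - <<'E'
from h import *
go(.4382,.034,.097,.0612)
E
```

```text
t 4.1 pos [0.4369 0.033  0.2002] yaw 0.0627 tilt -1.0 dp [ 0.044 -0.035  3.441] turn 0.017 F [ 0.2 -0.8 -1. ] w 0.401 q [ 0.66 -0.13 -0.73  1.95 -0.09  1.28 -1.55]
```

{"method": "move_arm", "body": {
  "dp": [
    [0.04,-0.03,0.9],
    [0.04,-0.03,1.8],
    [0.04,-0.03,2.6],
    [0.04,-0.03,3.2],
    [0.04,-0.03,3.44]
  ],
  "turn": [0,0,0,0,0],
  "jaw": [-0.2,-0.2,-0.2,-0.2,-0.2]
}}

```text
time: 4.6
position: [0.4367, 0.0318, 0.095]
tool_rot: [-3.14, -0.091, 0.005]
ft_force: [0.1, -1.1, 0.2]
grip_width: 0.402
```

{"method": "move_arm", "body": {
  "dp": [
    [0,0,0],
    [0,0,0],
    [0,0,0],
    [0,0,0],
    [0,0,0]
  ],
  "turn": [0,0,0,0,0],
  "jaw": [-0.4,-0.6,-1,-1,-1],
  "grip_force": 10
}}

```text
time: 5.1
position: [0.4386, 0.0334, 0.0977]
tool_rot: [3.14, 0.095, 0.002]
ft_force: [-1.9, 0.1, 4.0]
grip_width: 0.182
```

```bash
python3 - <<'E'
from h import *
go(.4382,.034,.097,.0612)
save("side","s2.png",(160,160,460,400),2.5)
# station-frame arc
s=ctrl.get_state();p=s["position"][:2];c=np.array([.5389,.0089]);d=p-c;th=np.arctan2(d[1],d[0]);r=np.hypot(*d)
print("r",r,"angle",th-np.pi/2-.061)
M=R.from_rotvec(s["tool_rot"]).as_matrix()
N=20
for i in range(1,N+1):
    t=th+(np.pi/2+.061-th)*i/N; rr=r+(.104-r)*i/N
    w=np.r_[c+rr*np.array([np.cos(t),np.sin(t)])-p,0]; print(i,(M.T@w/.03).round(2)[:2])
E
```

```text
t 5.1 pos [0.4386 0.0334 0.0977] yaw 0.0604 tilt -1.0 dp [-0.013 -0.02   0.023] turn -0.01 F [-1.9  0.1  4. ] w 0.182 q [ 0.65  0.01 -0.78  2.08  0.01  1.06 -1.64]
r 0.10324289567910858 angle 1.2698985540895
1 [ 0.07 -0.21]
2 [ 0.15 -0.41]
3 [ 0.25 -0.61]
4 [ 0.36 -0.8 ]
5 [ 0.48 -0.98]
6 [ 0.61 -1.15]
7 [ 0.75 -1.32]
8 [ 0.9  -1.48]
9 [ 1.07 -1.62]
10 [ 1.24 -1.76]
11 [ 1.42 -1.89]
12 [ 1.6 -2. ]
13 [ 1.8 -2.1]
14 [ 2.   -2.19]
15 [ 2.21 -2.27]
16 [ 2.42 -2.33]
17 [ 2.63 -2.38]
18 [ 2.85 -2.42]
19 [ 3.07 -2.44]
20 [ 3.29 -2.45]
```

View pics/s2.png

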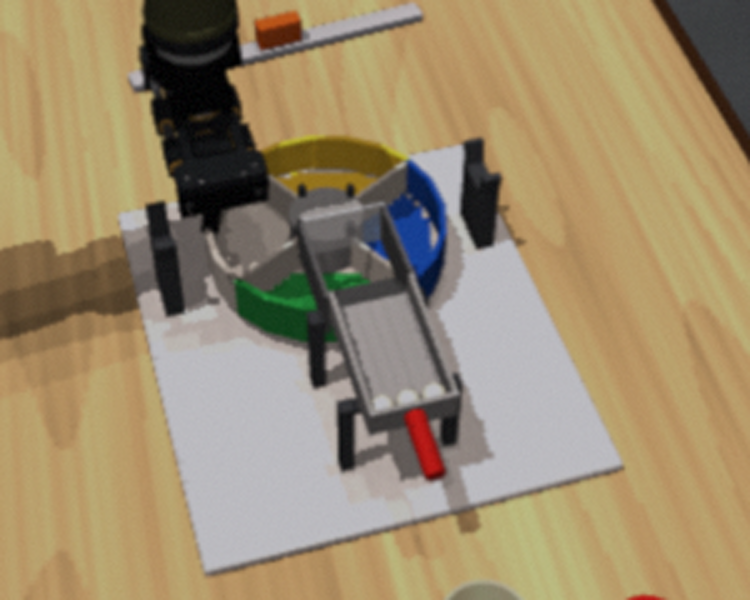

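The side crop shows the gripper on the post, and the width of 15.8 mm confirms the grasp. Next I turn the carousel along the arc.

{"method": "move_arm", "body": {
  "dp": [
    [0.07,-0.21,0],
    [0.15,-0.41,0],
    [0.25,-0.61,0],
    [0.36,-0.8,0],
    [0.48,-0.98,0]
  ],
  "turn": [0,0,0,0,0],
  "jaw": [-1,-1,-1,-1,-1]
}}

```text
time: 5.65
position: [0.4512, 0.0638, 0.0972]
tool_rot: [3.14, 0.095, 0.001]
ft_force: [-0.5, -1.6, 4.6]
grip_width: 0.179
```

{"method": "move_arm", "body": {
  "dp": [
    [0.13,-0.17,0],
    [0.27,-0.34,0],
    [0.42,-0.5,0],
    [0.59,-0.64,0],
    [0.76,-0.78,0]
  ],
  "turn": [0,0,0,0,0],
  "jaw": [-1,-1,-1,-1,-1]
}}

```text
time: 6.15
position: [0.4722, 0.0887, 0.0967]
tool_rot: [3.14, 0.095, -0.001]
ft_force: [-1.4, -1.6, 3.7]
grip_width: 0.18
```

{"method": "move_arm", "body": {
  "dp": [
    [0.18,-0.13,0],
    [0.36,-0.24,0],
    [0.56,-0.34,0],
    [0.76,-0.43,0],
    [0.97,-0.51,0]
  ],
  "turn": [0,0,0,0,0],
  "jaw": [-1,-1,-1,-1,-1]
}}

```text
time: 6.65
position: [0.5002, 0.1057, 0.0965]
tool_rot: [-3.14, -0.095, 0.001]
ft_force: [-2.0, -1.3, 2.1]
grip_width: 0.179
```

{"method": "move_arm", "body": {
  "dp": [
    [0.21,-0.06,0],
    [0.42,-0.11,0],
    [0.64,-0.15,0],
    [0.86,-0.17,0],
    [1.08,-0.18,0]
  ],
  "turn": [0,0,0,0,0],
  "jaw": [-1,-1,-1,-1,-1]
}}

```text
time: 7.15
position: [0.5323, 0.1138, 0.0965]
tool_rot: [-3.139, -0.096, 0.001]
ft_force: [-1.6, 2.3, -1.2]
grip_width: 0.181
```

{"method": "move_arm", "body": {
  "dp": [
    [0,0,0],
    [0,0,0]
  ],
  "turn": [0,0],
  "jaw": [-1,-1]
}}

```text
time: 7.35
position: [0.5323, 0.1138, 0.0966]
tool_rot: [-3.139, -0.096, -0.001]
ft_force: [-0.2, 3.3, -3.7]
grip_width: 0.18
```

```bash
python3 - <<'E'
from h import *
t=np.array([.5389,.0089])+.104*np.array([-np.sin(.061),np.cos(.061)]); go(*t,.097,.0612)
a=ctrl.get_image("top")[185:365,235:455,::-1]; b=ctrl.get_image("side")[190:390,190:420,::-1]
o=np.zeros((400,800,3),np.uint8); A=cv2.resize(a,(400,327),interpolation=2); B=cv2.resize(b,(400,348),interpolation=2); o[:327,:400]=A;o[:348,400:]=B; cv2.imwrite("pics/c3.png",o)
E
```

```text
t 7.35 pos [0.5323 0.1138 0.0966] yaw 0.0613 tilt -1.0 dp [ 0.007  0.036 -0.014] turn 0.001 F [-0.2  3.3 -3.7] w 0.18 q [ 0.45  0.29 -0.81  1.84  0.23  1.1  -1.95]
```

View pics/c3.png

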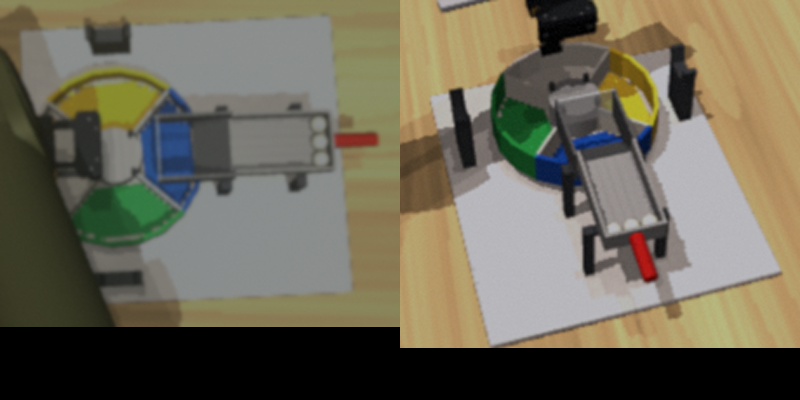

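The blue compartment is under the chute in both crops, at about (170,150) in the top one. I'll release, lift and go over to the handle.

{"method": "move_arm", "body": {
  "dp": [
    [0,0,0],
    [0,0,0],
    [0,0,0]
  ],
  "turn": [0,0,0],
  "jaw": [-0.5,-0.4,-0.4]
}}

```text
time: 7.75
position: [0.5327, 0.1115, 0.0973]
tool_rot: [3.138, 0.093, 0.001]
ft_force: [0.0, 0.4, 0.3]
grip_width: 0.286
```

{"method": "move_arm", "body": {
  "dp": [
    [0,0,-0.7],
    [0,0,-1.6],
    [0,0,-2.6],
    [0,0,-3.4],
    [0,0,-3.7]
  ],
  "turn": [0,0,0,0,0],
  "jaw": [-0.4,-0.4,-0.4,-0.4,-0.4]
}}

```text
time: 8.25
position: [0.5337, 0.1124, 0.2107]
tool_rot: [3.139, 0.093, 0.008]
ft_force: [-0.5, 0.4, 0.3]
grip_width: 0.298
```

{"method": "move_arm", "body": {
  "dp": [
    [0,1.2,0],
    [0,2.4,0],
    [0,3.6,0],
    [0,4.8,0],
    [0,6.0,0]
  ],
  "turn": [-1.5,-3,-4.5,-6,-7.5],
  "jaw": [-0.4,-0.4,-0.4,-0.4,-0.4]
}}

```text
time: 8.75
position: [0.5424, -0.069, 0.2072]
tool_rot: [2.94, 1.106, -0.002]
ft_force: [-0.5, 0.3, -0.5]
grip_width: 0.299
```

{"method": "move_arm", "body": {
  "dp": [
    [-0.73,0.95,0],
    [-1.46,1.9,0],
    [-2.19,2.86,0],
    [-2.92,3.81,0],
    [-3.65,4.76,0]
  ],
  "turn": [-1.5,-3,-4.5,-6,-7.5],
  "jaw": [-0.2,-0.2,-0.2,-0.2,-0.2]
}}

```text
time: 9.25
position: [0.5531, -0.2486, 0.207]
tool_rot: [-2.428, -1.992, 0.002]
ft_force: [0.7, -0.9, 0.2]
grip_width: 0.396
```

```bash
python3 - <<'E'
from h import *
go(.5567,-.2831,.2,.061+np.pi/2)
a=ctrl.get_image("top"); hsv=cv2.cvtColor(a,cv2.COLOR_RGB2HSV)
for nm,lo,hi,z in(("blue",(108,130,50),(125,255,255),.034),("yellow",(24,150,60),(34,255,255),.034),("green",(45,100,40),(80,255,255),.034)):
    k=cv2.inRange(hsv,lo,hi)[210:330,240:360]; y,x=np.nonzero(k); w=back("top",np.c_[x+240,y+210],z)[:,:2]-[.5389,.0089]
    rr=np.hypot(*w.T); w=w[(rr>.036)&(rr<.1)]; m=np.arctan2(w[:,1],w[:,0])-.061; print(nm,len(w),np.degrees(np.percentile(np.unwrap(np.sort(m)),[1,50,99])))
cv2.imwrite("pics/c4.png",cv2.resize(a[185:365,235:455,::-1],None,fx=3.5,fy=3.5,interpolation=2))
E
```

```text
t 9.25 pos [ 0.5531 -0.2486  0.207 ] yaw 1.374 tilt -1.0 dp [-1.106  0.342  0.233] turn -2.954 F [ 0.7 -0.9  0.2] w 0.396 q [ 0.99  0.32 -0.75  1.57  0.22  1.35  0.02]
blue 744 [-125.44723942  -85.55799713  -47.21808579]
yellow 914 [-33.33444367   4.62771296  41.77021014]
green 1109 [-217.97555991 -177.82145918 -137.15279902]
```

View pics/c4.png

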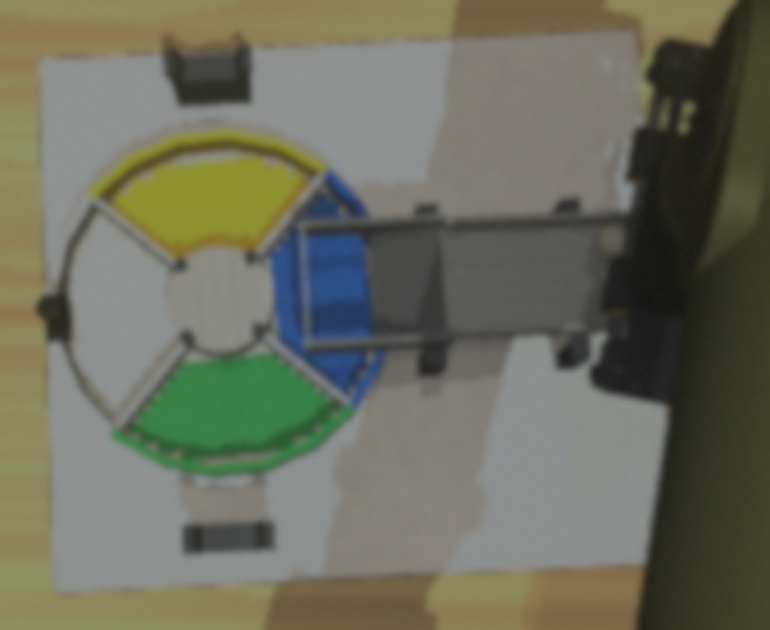

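```bash
python3 - <<'E'
from h import *
T=lambda a:np.array(a)/3.5+[235,185]
for nm,pts,z in(("div",[(97,195),(325,173),(352,405),(120,428)],.073),("pins",[(180,263),(252,257),(263,332),(188,338)],.088)):
    w=back("top",T(pts),z)[:,:2]; print(nm,w.mean(0),np.hypot(*(w-w.mean(0)).T))
    for c in(w.mean(0),[.5389,.0089]):
        v=w-c; a=np.degrees(np.arctan2(v[:,1],v[:,0])-.061); print(((a-45+45)%90-45).round(1))
w=back("top",T([(48,305)]),.125)[0,:2]-[.5389,.0089]; print("post",np.hypot(*w),np.degrees(np.arctan2(w[1],w[0])-.061)-90)
E
```

```text
div [0.53855999 0.00735581] [0.10640113 0.10471311 0.10619832 0.1046783 ]
[2.7 3.6 2.6 3.8]
[2.3 2.9 3.  4.5]
pins [0.53782673 0.00843818] [0.03403874 0.03242956 0.03466581 0.03290737]
[2.  4.8 2.8 3.6]
[2.9 2.9 1.9 5.4]
post 0.10445732812701439 2.7057108256046547
```

The carousel reads about +3° from square because the post slid a little along the pads. I'll go back and centre it with the jaws across station x.

```bash
python3 - <<'E'
from h import *
go(.5324,.1122,.2,.061+np.pi/2)
E
```

```text
t 9.3 pos [ 0.5519 -0.2573  0.2062] yaw 1.3709 tilt -0.99999 dp [11.944 -3.084  0.153] turn -2.989 F [-0.  -5.1  0. ] w 0.397 q [ 1.    0.33 -0.75  1.56  0.23  1.34  0.02]
```

{"method": "move_arm", "body": {
  "dp": [
    [1.33,-0.34,0],
    [2.66,-0.68,0],
    [3.99,-1.03,0],
    [5.3,-1.37,0],
    [6.6,-1.7,0]
  ],
  "turn": [0,0,0,0,0],
  "jaw": [-0.2,-0.2,-0.2,-0.2,-0.2]
}}

```text
time: 9.8
position: [0.5427, -0.0412, 0.2071]
tool_rot: [2.435, 1.985, -0.002]
ft_force: [0.7, -0.2, -0.4]
grip_width: 0.396
```

{"method": "move_arm", "body": {
  "dp": [
    [1.33,-0.34,0],
    [2.66,-0.68,0],
    [3.99,-1.03,0],
    [5.2,-1.34,0],
    [5.34,-1.38,0]
  ],
  "turn": [-0.8,-1.6,-2.4,-2.99,-2.99],
  "jaw": [-0.2,-0.2,-0.2,-0.2,-0.2]
}}

```text
time: 10.3
position: [0.5333, 0.129, 0.2077]
tool_rot: [-2.143, -2.294, -0.002]
ft_force: [0.1, 0.7, 0.6]
grip_width: 0.399
```

{"method": "move_arm", "body": {
  "dp": [
    [0,0,0],
    [0,0,0]
  ],
  "turn": [0,0],
  "jaw": [-0.2,-0.2]
}}

```text
time: 10.5
position: [0.5352, 0.121, 0.2072]
tool_rot: [2.157, 2.284, -0.002]
ft_force: [0.5, 0.0, -1.0]
grip_width: 0.399
```

```bash
python3 - <<'E'
from h import *
go(.5324,.1122,.1,.061+np.pi/2)
E
```

```text
t 10.5 pos [0.5352 0.121  0.2072] yaw 1.6278 tilt -1.0 dp [-0.283 -0.105  3.574] turn -0.046 F [ 0.5  0.  -1. ] w 0.399 q [ 0.61  0.23 -1.    1.7   0.2   1.32 -0.37]
```

{"method": "move_arm", "body": {
  "dp": [
    [-0.28,-0.1,0.9],
    [-0.28,-0.1,1.8],
    [-0.28,-0.1,2.7],
    [-0.28,-0.1,3.3],
    [-0.28,-0.1,3.57]
  ],
  "turn": [0,0,0,0,0],
  "jaw": [-0.2,-0.2,-0.2,-0.2,-0.2]
}}

```text
time: 11.0
position: [0.5317, 0.1115, 0.0985]
tool_rot: [-2.158, -2.281, 0.005]
ft_force: [-0.0, 0.8, -0.6]
grip_width: 0.4
```

{"method": "move_arm", "body": {
  "dp": [
    [0,0,0],
    [0,0,0],
    [0,0,0],
    [0,0,0],
    [0,0,0]
  ],
  "turn": [0,0,0,0,0],
  "jaw": [-0.4,-0.6,-0.8,-1,-1]
}}

```text
time: 11.5
position: [0.5331, 0.1142, 0.1016]
tool_rot: [2.154, 2.285, 0.001]
ft_force: [0.0, -0.9, 3.3]
grip_width: 0.18
```

```bash
python3 - <<'E'
from h import *
go(.5324,.1122,.1,.061+np.pi/2)
E
```

```text
t 11.5 pos [0.5331 0.1142 0.1016] yaw 1.6301 tilt -1.0 dp [-0.067 -0.029  0.054] turn -0.019 F [ 0.  -0.9  3.3] w 0.18 q [ 0.57  0.33 -0.95  1.83  0.3   1.13 -0.43]
```

{"method": "move_arm", "body": {
  "dp": [
    [0,0,0],
    [0,0,0],
    [0,0,-0.6],
    [0,0,-1.6],
    [0,0,-2.8]
  ],
  "turn": [0,0,0,0,0],
  "jaw": [-0.5,-0.3,-0.2,-0.2,-0.2]
}}

```text
time: 12.0
position: [0.5315, 0.1143, 0.1846]
tool_rot: [-2.152, -2.286, 0.003]
ft_force: [0.9, 1.2, -0.4]
grip_width: 0.392
```

{"method": "move_arm", "body": {
  "dp": [
    [-0.6,0,-0.9],
    [-1.8,0,-0.9],
    [-3.1,0,-0.9],
    [-4.4,0,-0.9],
    [-5.7,0,-0.9]
  ],
  "turn": [0,0,0,0,0],
  "jaw": [-0.2,-0.2,-0.2,-0.2,-0.2]
}}

```text
time: 12.5
position: [0.5427, -0.0578, 0.2119]
tool_rot: [2.154, 2.286, -0.0]
ft_force: [0.6, 0.2, 0.5]
grip_width: 0.4
```

{"method": "move_arm", "body": {
  "dp": [
    [-1.3,0,0],
    [-2.6,0,0],
    [-3.9,0,0],
    [-5.2,0,0],
    [-6.4,0,0]
  ],
  "turn": [0,0,0,0,0],
  "jaw": [-0.2,-0.2,-0.2,-0.2,-0.2]
}}

```text
time: 13.0
position: [0.5539, -0.2501, 0.2116]
tool_rot: [2.155, 2.286, -0.0]
ft_force: [-0.0, 0.4, -0.4]
grip_width: 0.401
```

```bash
python3 - <<'E'
from h import *
go(.5567,-.2831,.11,.061+np.pi/2)
a=ctrl.get_image("top"); cv2.imwrite("pics/c5.png",cv2.resize(a[185:365,235:455,::-1],None,fx=3.5,fy=3.5,interpolation=2))
E
```

```text
t 13.0 pos [ 0.5539 -0.2501  0.2116] yaw 1.6296 tilt -1.0 dp [-1.102  0.028  3.386] turn -0.026 F [-0.   0.4 -0.4] w 0.401 q [ 1.02  0.33 -0.79  1.56  0.24  1.36  0.26]
```

View pics/c5.png

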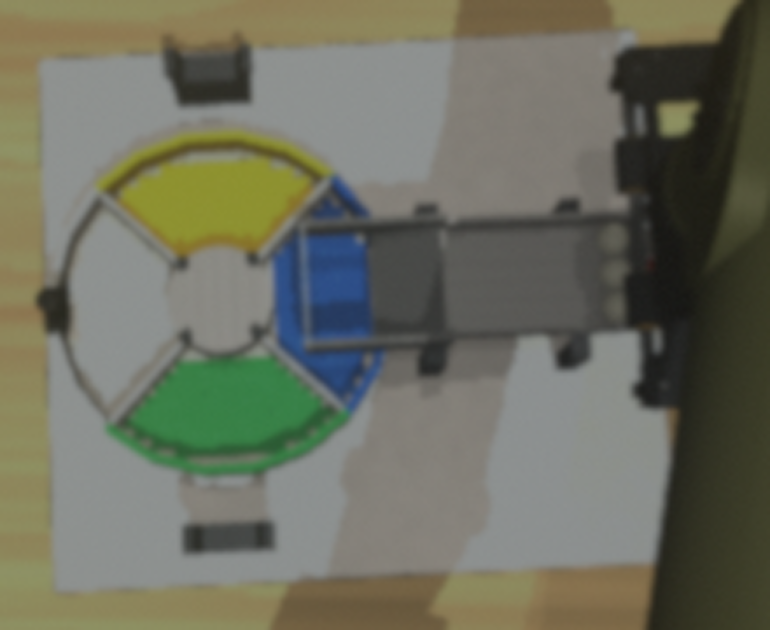

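Picture c5 shows the dividers now symmetric about the chute, with outer ends at (331,180) and (347,411). On to the handle.

{"method": "move_arm", "body": {
  "dp": [
    [-0.8,0.03,0],
    [-1.1,0.03,0.6],
    [-1.1,0.03,1.6],
    [-1.1,0.03,2.6],
    [-1.1,0.03,3.2]
  ],
  "turn": [0,0,0,0,0],
  "jaw": [-0.2,-0.2,-0.2,-0.2,-0.2]
}}

```text
time: 13.55
position: [0.5552, -0.2793, 0.1119]
tool_rot: [-2.15, -2.284, 0.001]
ft_force: [-0.2, 0.0, -0.1]
grip_width: 0.398
```

{"method": "move_arm", "body": {
  "dp": [
    [0,0,0],
    [0,0,0]
  ],
  "turn": [0,0],
  "jaw": [-0.2,-0.2]
}}

```text
time: 13.75
position: [0.5569, -0.28, 0.1153]
tool_rot: [-2.153, -2.287, -0.0]
ft_force: [0.3, 1.2, 1.1]
grip_width: 0.399
```

```bash
python3 - <<'E'
from h import *
go(.5566,-.2835,.092,.061+np.pi/2)
E
```

```text
t 13.75 pos [ 0.5569 -0.28    0.1153] yaw 1.6312 tilt -1.0 dp [-0.115 -0.015  0.777] turn -0.007 F [0.3 1.2 1.1] w 0.399 q [ 1.02  0.44 -0.75  1.63  0.31  1.2   0.26]
```

{"method": "move_arm", "body": {
  "dp": [
    [-0.11,0,0.4],
    [-0.11,0,0.77],
    [-0.11,0,0.77],
    [-0.11,0,0.77],
    [-0.11,0,0.77]
  ],
  "turn": [0,0,0,0,0],
  "jaw": [-0.2,-0.2,-0.4,-0.6,-0.8],
  "grip_force": 12
}}

```text
time: 14.25
position: [0.558, -0.2842, 0.0931]
tool_rot: [2.153, 2.285, 0.002]
ft_force: [8.6, 0.2, -2.1]
grip_width: 0.212
```

{"method": "move_arm", "body": {
  "dp": [
    [0,0,0],
    [0,0,0],
    [0,0,0]
  ],
  "turn": [0,0,0],
  "jaw": [-1,-1,-1]
}}

```text
time: 14.55
position: [0.5585, -0.2841, 0.0932]
tool_rot: [2.152, 2.285, 0.002]
ft_force: [4.7, -0.5, -2.1]
grip_width: 0.201
```

```bash
python3 - <<'E'
from h import *
go(.5566,-.2835,.092,.061+np.pi/2)
f=lambda p:np.array([-(152*np.cos(p)-12*np.sin(p)),152*np.sin(p)+12*np.cos(p)])
for i in range(1,16):
    d=(f(-.1+.6*i/15)-f(-.1))/30; print(i,d.round(2)*[1,-1])
E
```

```text
t 14.55 pos [ 0.5585 -0.2841  0.0932] yaw 1.6307 tilt -1.0 dp [ 0.024 -0.061  0.041] turn -0.013 F [ 4.7 -0.5 -2.1] w 0.201 q [ 1.01  0.46 -0.74  1.64  0.33  1.16  0.25]
1 [-0.  -0.2]
2 [ 0.01 -0.41]
3 [ 0.02 -0.61]
4 [ 0.05 -0.81]
5 [ 0.08 -1.01]
6 [ 0.12 -1.21]
7 [ 0.17 -1.41]
8 [ 0.22 -1.6 ]
9 [ 0.29 -1.8 ]
10 [ 0.36 -1.99]
11 [ 0.44 -2.17]
12 [ 0.52 -2.36]
13 [ 0.62 -2.54]
14 [ 0.72 -2.72]
15 [ 0.83 -2.89]
```

{"method": "move_arm", "body": {
  "dp": [
    [0,0.03,-0.2],
    [0.01,0.06,-0.41],
    [0.02,0.06,-0.61],
    [0.05,0.06,-0.81],
    [0.08,0.06,-1.01]
  ],
  "turn": [0,0,0,0,0],
  "jaw": [-1,-1,-1,-1,-1]
}}

```text
time: 15.05
position: [0.5583, -0.2817, 0.1233]
tool_rot: [-2.154, -2.286, 0.001]
ft_force: [0.5, -0.6, -2.0]
grip_width: 0.204
```

{"method": "move_arm", "body": {
  "dp": [
    [0.04,0,-0.2],
    [0.09,0,-0.4],
    [0.14,0,-0.59],
    [0.21,0,-0.79],
    [0.28,0,-0.98]
  ],
  "turn": [0,0,0,0,0],
  "jaw": [-1,-1,-1,-1,-1]
}}

```text
time: 15.55
position: [0.5579, -0.2733, 0.1528]
tool_rot: [-2.154, -2.286, 0.001]
ft_force: [-0.5, -0.5, -1.6]
grip_width: 0.201
```

{"method": "move_arm", "body": {
  "dp": [
    [0.08,0,-0.18],
    [0.16,0,-0.37],
    [0.26,0,-0.55],
    [0.36,0,-0.73],
    [0.47,0,-0.9]
  ],
  "turn": [0,0,0,0,0],
  "jaw": [-1,-1,-1,-1,-1]
}}

```text
time: 16.05
position: [0.557, -0.2594, 0.1797]
tool_rot: [-2.155, -2.286, 0.002]
ft_force: [-2.9, -1.9, -0.8]
grip_width: 0.2
```

{"method": "move_arm", "body": {
  "dp": [
    [0,0,0],
    [0,0,0],
    [0,0,0],
    [0,0,0],
    [0,0,0]
  ],
  "turn": [0,0,0,0,0],
  "jaw": [-1,-1,-1,-1,-1]
}}

```text
time: 16.55
position: [0.5571, -0.2598, 0.1791]
tool_rot: [-2.155, -2.286, 0.001]
ft_force: [-4.3, -3.1, 0.1]
grip_width: 0.201
```

{"method": "move_arm", "body": {
  "dp": [
    [0,0,0],
    [0,0,0],
    [0,0,0],
    [0,0,0],
    [0,0,0]
  ],
  "turn": [0,0,0,0,0],
  "jaw": [-1,-1,-1,-1,-1]
}}

```text
time: 17.05
position: [0.5571, -0.2597, 0.1792]
tool_rot: [-2.155, -2.286, 0.001]
ft_force: [-3.7, -3.1, 0.4]
grip_width: 0.202
```

```bash
python3 - <<'E'
from h import *
go(.5566,-.2835,.092,.061+np.pi/2)
a=ctrl.get_image("top")[200:350,235:455,::-1]; b=ctrl.get_image("side")[190:390,220:420,::-1]
o=np.zeros((400,800,3),np.uint8); o[:273,:400]=cv2.resize(a,(400,273),interpolation=2);o[:400,400:]=cv2.resize(b,(400,400),interpolation=2); cv2.imwrite("pics/c6.png",o)
for n in("top","side"): print([(np.round(r["rect"],1).tolist(),round(r["confidence"],2)) for r in ctrl.look_for(n,"ball0")][:5])
E
```

```text
t 17.05 pos [ 0.5571 -0.2597  0.1792] yaw 1.6298 tilt -1.0 dp [-0.789 -0.061  2.908] turn -0.023 F [-3.7 -3.1  0.4] w 0.202 q [ 1.02  0.37 -0.78  1.58  0.27  1.3   0.26]
[([314.7, 261.4, 8.2, 7.5], 0.56), ([316.0, 277.1, 4.4, 5.9], 0.37)]
[]
```

View pics/c6.png

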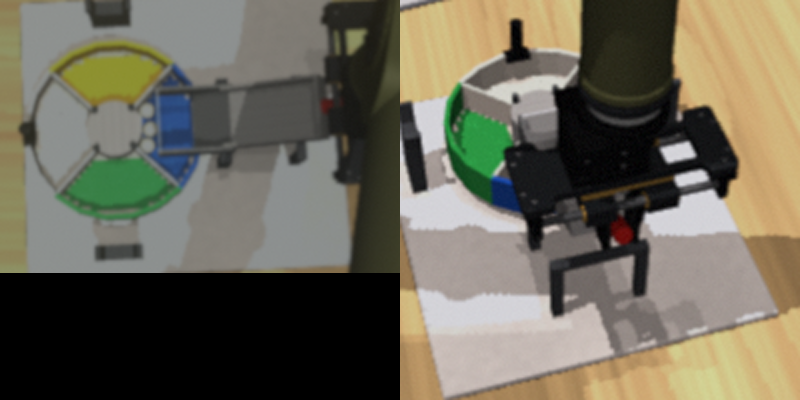

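All three balls show in the blue compartment beside the hub at (148,110), (150,128) and (148,146). I'll lower the tray back along the arc.

{"method": "move_arm", "body": {
  "dp": [
    [-0.11,0,0.17],
    [-0.21,0,0.35],
    [-0.31,0,0.53],
    [-0.39,0,0.72],
    [-0.47,0,0.9]
  ],
  "turn": [0,0,0,0,0],
  "jaw": [-1,-1,-1,-1,-1]
}}

```text
time: 17.75
position: [0.5579, -0.2731, 0.1518]
tool_rot: [-2.154, -2.286, 0.0]
ft_force: [-4.8, -1.2, 0.6]
grip_width: 0.202
```

{"method": "move_arm", "body": {
  "dp": [
    [-0.07,0,0.19],
    [-0.14,0,0.39],
    [-0.19,0,0.58],
    [-0.24,0,0.78],
    [-0.28,0,0.98]
  ],
  "turn": [0,0,0,0,0],
  "jaw": [-1,-1,-1,-1,-1]
}}

```text
time: 18.25
position: [0.5584, -0.2811, 0.1221]
tool_rot: [-2.153, -2.286, -0.0]
ft_force: [-4.9, -0.4, -0.1]
grip_width: 0.2
```

{"method": "move_arm", "body": {
  "dp": [
    [-0.03,0,0.2],
    [-0.06,0,0.4],
    [-0.07,0,0.6],
    [-0.08,0,0.8],
    [-0.08,0,1.0]
  ],
  "turn": [0,0,0,0,0],
  "jaw": [-1,-1,-1,-1,-1]
}}

```text
time: 18.75
position: [0.5587, -0.2834, 0.0928]
tool_rot: [-2.153, -2.286, 0.0]
ft_force: [-10.6, 1.0, 17.3]
grip_width: 0.204
```

{"method": "move_arm", "body": {
  "dp": [
    [0,0,0],
    [0,0,0],
    [0,0,0],
    [0,0,0],
    [0,0,0]
  ],
  "turn": [0,0,0,0,0],
  "jaw": [-1,-0.6,-0.3,-0.2,-0.2]
}}

```text
time: 19.25
position: [0.5606, -0.2834, 0.0935]
tool_rot: [2.152, 2.286, 0.004]
ft_force: [0.6, 0.6, -0.4]
grip_width: 0.367
```

{"method": "move_arm", "body": {
  "dp": [
    [0,0,-0.7],
    [0,0,-1.8],
    [0,0,-3],
    [0,0,-4],
    [0,0,-4.3]
  ],
  "turn": [0,0,0,0,0],
  "jaw": [-0.2,-0.2,-0.2,-0.2,-0.2]
}}

```text
time: 19.75
position: [0.5617, -0.284, 0.2263]
tool_rot: [2.149, 2.282, 0.004]
ft_force: [0.1, -0.0, 0.1]
grip_width: 0.397
```

```bash
python3 - <<'E'
from h import *
go(.553,.340,.22,.152+np.pi)
E
```

```text
t 19.75 pos [ 0.5617 -0.284   0.2263] yaw 1.631 tilt -0.99997 dp [20.781  0.959  0.148] turn -19.052 F [ 0.1 -0.   0.1] w 0.397 q [ 1.03  0.36 -0.78  1.49  0.26  1.39  0.3 ]
```

{"method": "move_arm", "body": {
  "dp": [
    [1.4,0.06,0],
    [2.8,0.13,0],
    [4.2,0.2,0],
    [5.6,0.26,0],
    [7.0,0.32,0]
  ],
  "turn": [0,0,0,0,0],
  "jaw": [-0.2,-0.2,-0.2,-0.2,-0.2]
}}

```text
time: 20.25
position: [0.556, -0.0718, 0.2213]
tool_rot: [2.154, 2.287, 0.001]
ft_force: [1.1, 0.1, 0.3]
grip_width: 0.398
```

{"method": "move_arm", "body": {
  "dp": [
    [1.4,0.06,0],
    [2.8,0.13,0],
    [4.2,0.2,0],
    [5.6,0.26,0],
    [7.0,0.32,0]
  ],
  "turn": [0,0,0,0,0],
  "jaw": [-0.2,-0.2,-0.2,-0.2,-0.2]
}}

```text
time: 20.75
position: [0.5529, 0.1383, 0.2214]
tool_rot: [2.154, 2.287, 0.001]
ft_force: [0.5, -0.1, -0.4]
grip_width: 0.4
```

{"method": "move_arm", "body": {
  "dp": [
    [1.36,0.06,0],
    [2.7,0.12,0],
    [4.1,0.2,0],
    [5.5,0.26,0],
    [6.8,0.31,0]
  ],
  "turn": [-1.6,-3.2,-4.8,-6.4,-8],
  "jaw": [-0.2,-0.2,-0.2,-0.2,-0.2]
}}

```text
time: 21.25
position: [0.5499, 0.3428, 0.2211]
tool_rot: [-1.233, -2.889, -0.001]
ft_force: [0.3, 0.3, 0.2]
grip_width: 0.397
```

{"method": "move_arm", "body": {
  "dp": [
    [0,0,0],
    [0,0,0],
    [0,0,0],
    [0,0,0],
    [0,0,0]
  ],
  "turn": [-1.6,-3.2,-4.8,-6.4,-8],
  "jaw": [-0.2,-0.2,-0.2,-0.2,-0.2]
}}

```text
time: 21.75
position: [0.5501, 0.3411, 0.2211]
tool_rot: [-0.171, -3.136, -0.001]
ft_force: [-0.3, 0.3, -0.0]
grip_width: 0.402
```

{"method": "move_arm", "body": {
  "dp": [
    [0,0,0],
    [0,0,0],
    [0,0,0]
  ],
  "turn": [-1.6,-3.05,-3.05],
  "jaw": [-0.2,-0.2,-0.2]
}}

```text
time: 22.05
position: [0.5502, 0.3409, 0.221]
tool_rot: [0.238, -3.131, -0.002]
ft_force: [0.7, 0.4, -0.4]
grip_width: 0.4
```

```bash
python3 - <<'E'
from h import *
go(.553,.340,.12,.152+np.pi)
E
```

```text
t 22.05 pos [0.5502 0.3409 0.221 ] yaw -2.9897 tilt -1.0 dp [-0.093 -0.047  3.366] turn -0.001 F [ 0.7  0.4 -0.4] w 0.4 q [ 0.25  0.64 -1.27  1.43  0.6   1.51  0.73]
```

{"method": "move_arm", "body": {
  "dp": [
    [-0.09,-0.05,1.2],
    [-0.09,-0.05,2.4],
    [-0.09,-0.05,3.6],
    [-0.09,-0.05,4.6],
    [-0.09,-0.05,5.2]
  ],
  "turn": [0,0,0,0,0],
  "jaw": [0,0,0,0,0]
}}

```text
time: 22.55
position: [0.5522, 0.3385, 0.0628]
tool_rot: [0.233, -3.13, 0.002]
ft_force: [-0.4, -1.0, 0.3]
grip_width: 0.499
```

{"method": "move_arm", "body": {
  "dp": [
    [0,0,0],
    [0,0,0]
  ],
  "turn": [0,0],
  "jaw": [0,0]
}}

```text
time: 22.75
position: [0.5535, 0.3401, 0.0668]
tool_rot: [-0.236, 3.132, 0.002]
ft_force: [-0.1, 0.1, 0.8]
grip_width: 0.501
```

```bash
python3 - <<'E'
from h import *
go(.553,.340,.018,.152+np.pi)
save("side","b7.png",(200,100,340,205),5)
E
```

```text
t 22.75 pos [0.5535 0.3401 0.0668] yaw -2.9913 tilt -1.0 dp [ 0.018 -0.002  1.627] turn -0.02 F [-0.1  0.1  0.8] w 0.501 q [ 0.22  0.76 -1.17  1.6   0.72  1.28  0.65]
```

View pics/b7.png

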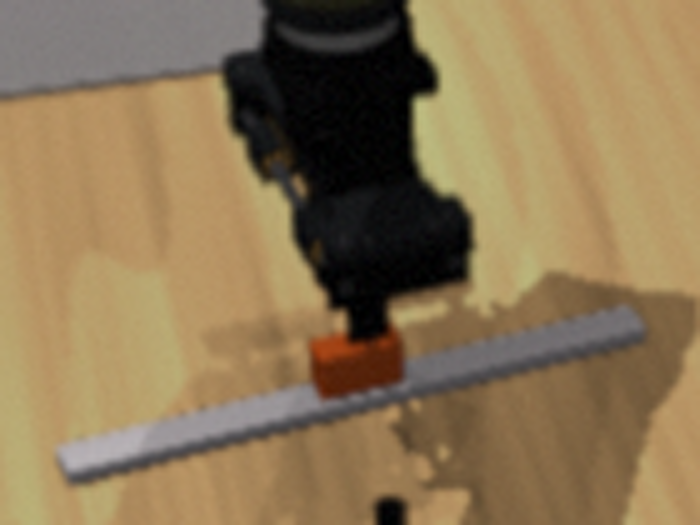

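The side crop shows the fingers over the orange block at (368,320). Next I descend and grip.

{"method": "move_arm", "body": {
  "dp": [
    [0,0,0.7],
    [0,0,1.3],
    [0,0,1.6],
    [0,0,1.6],
    [0,0,1.6]
  ],
  "turn": [0,0,0,0,0],
  "jaw": [0,0,-0.2,-0.4,-0.5],
  "grip_force": 35
}}

```text
time: 23.3
position: [0.5531, 0.3396, 0.0178]
tool_rot: [0.237, -3.132, -0.0]
ft_force: [0.4, -0.2, 0.4]
grip_width: 0.318
```

{"method": "move_arm", "body": {
  "dp": [
    [0,0,0],
    [0,0,0],
    [0,0,0],
    [0,0,0],
    [0,0,0]
  ],
  "turn": [0,0,0,0,0],
  "jaw": [-0.7,-0.8,-1,-1,-1]
}}

```text
time: 23.8
position: [0.5534, 0.3401, 0.0186]
tool_rot: [-0.237, 3.132, 0.001]
ft_force: [-0.8, 0.9, 2.9]
grip_width: 0.229
```

```bash
python3 - <<'E'
from h import *
go(.553,.340,.16,.152+np.pi)
E
```

```text
t 23.8 pos [0.5534 0.3401 0.0186] yaw -2.9902 tilt -1.0 dp [ 8.000e-03  3.000e-03 -4.714e+00] turn -0.007 F [-0.8  0.9  2.9] w 0.229 q [ 0.2   0.8  -1.12  1.63  0.76  1.21  0.63]
```

{"method": "move_arm", "body": {
  "dp": [
    [0,0,-0.5],
    [0,0,-1.4],
    [0,0,-2.6],
    [0,0,-3.8],
    [0,0,-5.0]
  ],
  "turn": [0,0,0,0,0],
  "jaw": [-1,-1,-1,-1,-1]
}}

```text
time: 24.3
position: [0.553, 0.3385, 0.1695]
tool_rot: [0.237, -3.132, 0.002]
ft_force: [-0.3, -0.2, -2.0]
grip_width: 0.228
```

{"method": "move_arm", "body": {
  "dp": [
    [0.1,-0.5,-0.2],
    [0.3,-1.5,-0.2],
    [0.5,-2.6,-0.2],
    [0.8,-3.8,-0.2],
    [1.0,-5.0,-0.2]
  ],
  "turn": [0,0,0,0,0],
  "jaw": [-1,-1,-1,-1,-1]
}}

```text
time: 24.8
position: [0.5453, 0.1847, 0.174]
tool_rot: [0.238, -3.132, 0.003]
ft_force: [-0.6, -0.9, -1.8]
grip_width: 0.227
```

{"method": "move_arm", "body": {
  "dp": [
    [0.25,-1.2,0],
    [0.5,-2.4,0],
    [0.7,-3.6,0],
    [0.95,-4.8,0],
    [1.15,-5.86,0]
  ],
  "turn": [0.2,0.4,0.6,0.8,1.04],
  "jaw": [-1,-1,-1,-1,-1]
}}

```text
time: 25.3
position: [0.5376, 0.0049, 0.1741]
tool_rot: [0.092, -3.139, 0.004]
ft_force: [0.1, -0.3, -2.0]
grip_width: 0.223
```

{"method": "move_arm", "body": {
  "dp": [
    [0,0,0],
    [0,0,0],
    [0,0,0]
  ],
  "turn": [0,0,0],
  "jaw": [-1,-1,-1]
}}

```text
time: 25.6
position: [0.5381, 0.0088, 0.1742]
tool_rot: [0.097, -3.14, 0.0]
ft_force: [-0.4, 0.2, -2.7]
grip_width: 0.225
```

```bash
python3 - <<'E'
from h import *
go(.5387,.0084,.115,.061+np.pi)
s=ctrl.get_state();p=s["position"]; M=R.from_rotvec(s["tool_rot"]).as_matrix(); zt=p[2]-.0066
im=ctrl.get_image("top")[...,::-1].copy()
e=[p[:2]+M[:2,0]*a+M[:2,1]*b for a,b in((.17,.012),(.17,-.012),(-.17,-.012),(-.17,.012))]
q=proj("top",np.c_[e,[zt]*4]); print(q.round(1))
S=3.5;im=cv2.resize(im[165:365,235:395],None,fx=3,fy=3,interpolation=2)
for u in q: cv2.circle(im,tuple(int(v) for v in (u-[235,165])*3),3,(0,0,255),1)
b=cv2.resize(ctrl.get_image("side")[190:350,210:390,::-1],(300,267),interpolation=2)
o=np.zeros((600,790,3),np.uint8);o[:,:480]=im;o[:267,485:785]=b;cv2.imwrite("pics/b8.png",o)
E
```

```text
t 25.6 pos [0.5381 0.0088 0.1742] yaw -3.0795 tilt -1.0 dp [-0.018 -0.015  1.974] turn 0.012 F [-0.4  0.2 -2.7] w 0.225 q [ 1.06  0.4  -1.34  1.76  0.4   1.31  1.25]
[[294.  348.8]
 [305.8 348.2]
 [298.3 185.7]
 [287.1 186.3]]
```

View pics/b8.png

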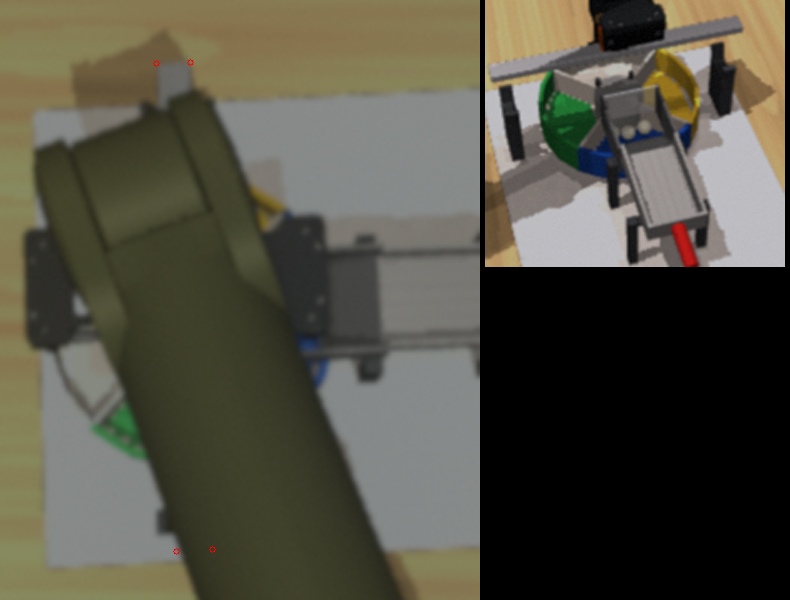

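The bar's far end lies right on the predicted corners, (158,62) and (190,62), so it is centred in the grip. The side crop shows the bar level above the saddles, balls in blue and tray down. Now I lower it.

{"method": "move_arm", "body": {
  "dp": [
    [-0.02,-0.01,0.4],
    [-0.02,-0.01,0.9],
    [-0.02,-0.01,1.4],
    [-0.02,-0.01,1.8],
    [-0.02,-0.01,1.95]
  ],
  "turn": [0,0,0,0,0],
  "jaw": [-1,-1,-1,-1,-1]
}}

```text
time: 26.2
position: [0.5378, 0.0074, 0.1132]
tool_rot: [0.095, -3.137, -0.001]
ft_force: [0.6, 0.4, -2.1]
grip_width: 0.232
```

{"method": "move_arm", "body": {
  "dp": [
    [0,0,0],
    [0,0,0]
  ],
  "turn": [0,0],
  "jaw": [-1,-1]
}}

```text
time: 26.4
position: [0.5394, 0.0076, 0.1157]
tool_rot: [-0.095, 3.14, 0.0]
ft_force: [0.2, -0.8, -2.4]
grip_width: 0.225
```

```bash
python3 - <<'E'
from h import *
go(.5387,.0084,.1036,.061+np.pi)
E
```

```text
t 26.4 pos [0.5394 0.0076 0.1157] yaw -3.081 tilt -1.0 dp [0.023 0.028 0.403] turn -0.005 F [ 0.2 -0.8 -2.4] w 0.225 q [ 0.99  0.46 -1.28  1.83  0.47  1.21  1.21]
```

{"method": "move_arm", "body": {
  "dp": [
    [0.02,0.02,0.1],
    [0.02,0.02,0.2],
    [0.02,0.02,0.28],
    [0.02,0.02,0.34],
    [0.02,0.02,0.38]
  ],
  "turn": [0,0,0,0,0],
  "jaw": [-1,-1,-1,-1,-1]
}}

```text
time: 26.9
position: [0.5384, 0.0079, 0.1038]
tool_rot: [0.095, -3.14, 0.0]
ft_force: [-0.6, -0.5, -2.8]
grip_width: 0.226
```

{"method": "move_arm", "body": {
  "dp": [
    [0,0,0],
    [0,0,0]
  ],
  "turn": [0,0],
  "jaw": [-1,-1]
}}

```text
time: 27.1
position: [0.5385, 0.008, 0.1041]
tool_rot: [-0.095, 3.14, -0.0]
ft_force: [0.8, 0.7, -2.4]
grip_width: 0.225
```

```bash
python3 - <<'E'
from h import *
go(.5387,.0084,.1036,.061+np.pi)
E
```

```text
t 27.1 pos [0.5385 0.008  0.1041] yaw -3.0812 tilt -1.0 dp [-0.007  0.014  0.015] turn -0.006 F [ 0.8  0.7 -2.4] w 0.225 q [ 0.98  0.47 -1.26  1.84  0.48  1.19  1.19]
```

{"method": "move_arm", "body": {
  "dp": [
    [0,0,0.03],
    [0,0,0.05],
    [0,0,0.05]
  ],
  "turn": [0,0,0],
  "jaw": [-1,-1,-1]
}}

```text
time: 27.4
position: [0.5386, 0.008, 0.1035]
tool_rot: [-0.095, 3.14, -0.001]
ft_force: [-2.1, -0.3, 5.4]
grip_width: 0.222
```

{"method": "move_arm", "body": {
  "dp": [
    [0,0,0.03],
    [0,0,0.05],
    [0,0,0.05]
  ],
  "turn": [0,0,0],
  "jaw": [-1,-1,-1]
}}

```text
time: 27.7
position: [0.5387, 0.008, 0.1034]
tool_rot: [0.095, -3.14, 0.003]
ft_force: [-6.6, -1.2, 16.9]
grip_width: 0.226
```

It is seated: contact force appeared at the expected height. I'll relieve the push, release, rise and check by pixels.

{"method": "move_arm", "body": {
  "dp": [
    [0,0,-0.05],
    [0,0,-0.05],
    [0,0,-0.05],
    [0,0,-0.05],
    [0,0,-0.05]
  ],
  "turn": [0,0,0,0,0],
  "jaw": [-1,-0.5,-0.3,-0.2,-0.2],
  "grip_force": 10
}}

```text
time: 28.2
position: [0.5384, 0.0079, 0.1024]
tool_rot: [0.095, -3.14, -0.0]
ft_force: [0.9, 0.3, -0.2]
grip_width: 0.378
```

{"method": "move_arm", "body": {
  "dp": [
    [0,0,-0.3],
    [0,0,-0.8],
    [0,0,-1.6],
    [0,0,-2.6],
    [0,0,-3.6]
  ],
  "turn": [0,0,0,0,0],
  "jaw": [-0.2,-0.2,-0.2,-0.2,-0.2]
}}

```text
time: 28.7
position: [0.5386, 0.0084, 0.2128]
tool_rot: [-0.096, 3.139, 0.0]
ft_force: [0.0, -0.1, 0.1]
grip_width: 0.4
```

{"method": "move_arm", "body": {
  "dp": [
    [0,-1.2,0],
    [0,-2.4,0],
    [0,-3.6,0],
    [0,-4.8,0],
    [0,-6,0]
  ],
  "turn": [0,0,0,0,0],
  "jaw": [-0.2,-0.2,-0.2,-0.2,-0.2]
}}

```text
time: 29.2
position: [0.5497, -0.1732, 0.2122]
tool_rot: [-0.095, 3.139, -0.002]
ft_force: [0.0, 0.2, 1.3]
grip_width: 0.4
```

```bash
python3 - <<'E'
from h import *
go(.5387,.0084,.1036,.061+np.pi)
E
```

```text
t 29.2 pos [ 0.5497 -0.1732  0.2122] yaw -3.0812 tilt -1.0 dp [5.000e-03 6.069e+00 3.612e+00] turn -0.007 F [0.  0.2 1.3] w 0.4 q [ 1.25  0.42 -1.26  1.63  0.41  1.39  1.58]
```

{"method": "move_arm", "body": {
  "dp": [
    [0.8,-1.2,-0.3],
    [1.6,-2.4,-0.6],
    [2.4,-3.6,-1],
    [3,-4.5,-1],
    [3,-4.5,-1]
  ],
  "turn": [0,0,0,0,0],
  "jaw": [-0.2,-0.2,-0.2,-0.2,-0.2]
}}

```text
time: 29.7
position: [0.4648, -0.3183, 0.2417]
tool_rot: [0.079, -3.14, 0.004]
ft_force: [0.4, -0.8, -0.4]
grip_width: 0.404
```

```bash
python3 - <<'E'
from h import *
np.set_printoptions(precision=4,suppress=True)
go(.5387,.0084,.1036,.061+np.pi)
c=np.array([.5387,.0084]);a=.061;Rm=np.array([[np.cos(a),-np.sin(a)],[np.sin(a),np.cos(a)]])
for n in("top","side"):
    im=ctrl.get_image(n); hsv=cv2.cvtColor(im,cv2.COLOR_RGB2HSV); cv2.imwrite(f"pics/f_{n}.png",im[...,::-1])
    q=proj(n,np.c_[(c+np.array([[-.17,0],[0,0],[.17,0]])@Rm.T),[.097,.129,.097]]);print(n,"expected ends/grip",q.round(1).tolist())
    N,l,s,ce=cv2.connectedComponentsWithStats(cv2.inRange(hsv,(3,170,50),(14,255,255)))
    for i in range(1,N):
        if s[i,4]>15: print(" orange/red",s[i].tolist(),((back(n,ce[i],.129)[0,:2]-c)@Rm).round(4))
    for t in("bar","ball0","tray"):
        for r in ctrl.masks_of(n,t)[:4]:
            u=np.array(r["rect"]); print(" ",t,round(r["confidence"],2),u.round(1), ((back(n,u[:2],.044)[0,:2]-c)@Rm) if t=="ball0" else "")
            if t=="bar":
                R_=cv2.minAreaRect(np.argwhere(r["region"])[:,::-1].astype(np.float32)); b=cv2.boxPoints(R_); print("   box",b.round(1).tolist()); print(((back(n,b,.097)[:,:2]-c)@Rm))
E
```

```text
t 29.7 pos [ 0.4648 -0.3183  0.2417] yaw -3.0911 tilt -1.0 dp [-3.012 10.763  4.573] turn -0.12 F [ 0.4 -0.8 -0.4] w 0.404 q [ 1.6   0.37 -1.28  1.61  0.36  1.43  1.9 ]
top expected ends/grip [[301.3, 347.7], [297.3, 267.3], [294.6, 194.0]]
 orange/red [490, 199, 23, 22, 396] [ 0.1027 -0.4449]
 orange/red [421, 259, 21, 6, 101] [-0.0019 -0.2879]
 orange/red [625, 384, 12, 4, 16] [-0.2728 -0.6636]
  bar 0.85 [298.9 271.1  20.1 154.5] 
   box [[289.5, 193.10000610351562], [300.79998779296875, 192.6999969482422], [306.8999938964844, 345.8999938964844], [295.5, 346.3999938964844]]
[[ 0.1726  0.0115]
 [ 0.1724 -0.0141]
 [-0.1668 -0.0121]
 [-0.1665  0.0123]]
  bar 0.38 [402.6 263.1  80.9  36.3] 
   box [[359.3999938964844, 247.1999969482422], [441.1000061035156, 242.89999389648438], [442.8999938964844, 277.70001220703125], [361.20001220703125, 282.0]]
[[ 0.0417 -0.1379]
 [ 0.0422 -0.3179]
 [-0.0347 -0.3153]
 [-0.0354 -0.1371]]
  bar 0.37 [296.6 273.1  96.9  99.6] 
   box [[241.8000030517578, 227.3000030517578], [337.3999938964844, 218.0], [346.79998779296875, 315.3999938964844], [251.19999
[... 322 characters left out ...]
 expected ends/grip [[214.0, 255.0], [288.5, 229.6], [359.5, 225.2]]
 orange/red [100, 45, 282, 49, 2021] [0.0757 0.781 ]
 orange/red [382, 94, 12, 18, 31] [0.4142 0.4297]
 orange/red [394, 112, 219, 368, 1385] [ 0.3637 -0.3742]
 orange/red [415, 398, 17, 8, 17] [ 0.1125 -0.4687]
 orange/red [268, 415, 36, 35, 840] [-0.1299 -0.4606]
 orange/red [275, 460, 25, 6, 32] [-0.1407 -0.5103]
  bar 0.72 [291.3 240.8 145.2  40.8] 
   box [[215.0, 251.1999969482422], [360.70001220703125, 220.89999389648438], [363.20001220703125, 232.60000610351562], [217.39999389648438, 262.8999938964844]]
[[-0.166   0.0106]
 [ 0.1778  0.013 ]
 [ 0.1696 -0.0251]
 [-0.167  -0.0254]]
  tray 0.72 [324.6 310.9  33.6  80.9]
```

```bash
python3 - <<'E'
from h import *
g=cv2.imread("pics/f_top.png").astype(float)
c=np.array([.5387,.0084]);a=.061;Rm=np.array([[np.cos(a),-np.sin(a)],[np.sin(a),np.cos(a)]])
for s in(-1,1):
    t=np.arange(.155,.19,.0015); P=np.array([[s*k,y] for k in t for y in(-.006,-.003,0,.003,.006)])
    q=proj("top",np.c_[c+P@Rm.T,np.full(len(P),.097)]).astype(np.float32)
    v=cv2.remap(g,q[:,0].reshape(-1,5),q[:,1].reshape(-1,5),1).mean(1); print(s,[(round(k*1e3),*r.round().astype(int).tolist()) for k,r in zip(t,v)])
E
```

```text
-1 [(155, 139, 140, 136), (156, 139, 140, 136), (158, 139, 140, 136), (160, 139, 140, 136), (161, 139, 140, 136), (162, 139, 140, 136), (164, 138, 139, 135), (166, 135, 136, 133), (167, 132, 133, 130), (168, 129, 130, 127), (170, 132, 133, 130), (172, 135, 136, 133), (173, 137, 139, 136), (175, 134, 138, 136), (176, 126, 134, 135), (178, 114, 130, 135), (179, 100, 128, 135), (181, 92, 128, 136), (182, 89, 128, 136), (184, 87, 127, 136), (185, 86, 125, 136), (187, 86, 125, 136), (188, 86, 125, 136), (190, 86, 124, 136)]
1 [(155, 139, 140, 137), (156, 139, 141, 137), (158, 139, 140, 137), (160, 139, 140, 137), (161, 139, 140, 137), (162, 139, 140, 137), (164, 138, 140, 137), (166, 138, 140, 137), (167, 136, 138, 136), (168, 130, 134, 133), (170, 120, 126, 128), (172, 103, 115, 120), (173, 87, 104, 114), (175, 73, 97, 110), (176, 69, 97, 111), (178, 69, 100, 115), (179, 73, 107, 122), (181, 78, 113, 128), (182, 82, 119, 133), (184, 84, 123, 136), (185, 85, 125, 137), (187, 87, 128, 137), (188, 88, 129, 137), (190, 89, 130, 137)]
```

```bash
python3 -c "
from bench import ctrl
print(ctrl.close_job(), ctrl.get_state()['time'])"
```

```text
the job is handed in; nothing more can be done
the job is handed in; nothing more can be done
```

The job is done and handed in at about 30 s on the robot's clock.

- **Carousel:** I turned it by the post until blue was under the chute. The first turn read about 3° off, so I re-gripped the post across station x and centred it. The dividers then looked square by eye in the top picture; I did not work out the angle again after that.
- **Balls:** I lifted the tray about 0.6 rad by its handle. All three balls show in the blue compartment beside the hub in the top picture. The final network check again reported three there, though with moderate confidence (0.43–0.53); from the side camera it found none.
- **Tray:** I lowered it back along the same arc until it met its rest, with 17 N on the wrist at that moment, then let go.
- **Bar:** I lowered it until it touched both seats at the expected height, with at most about 17 N on the wrist, and then released it. The last top picture puts it within about 1 mm of centre sideways. Along its length it is about 1.3 mm off by edge profile; the cruder network mask read 3 mm. The orange grip was not picked out by colour in the final pictures.
- **Bystanders:** the red jar lid and the amber bottle read in the same places as at the start. I did not measure the beaker again, but the arm kept clear of it.

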